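# Shut the gluing press and tip the marble weight onto it

### The arm

A 6-joint arm with a two-finger parallel gripper is mounted at the origin on the work surface. World frame = base frame: x ahead of the robot, y to its left, z up, the work surface at z = 0. Lengths are in m, angles in rad, forces in N, time in s.
With the tool pointing down it reaches from about 0.35 to 0.85 m from the base axis. Payload 8.1 kg.
Tool frame: the origin (TCP) lies at the very end of the fingers, on their centre line; the grasp point (between the pads) lies 19 mm behind it (env.pinch_z is the z of the grasp point in the tool frame, in m); z points along the fingers, y is the line along which they close (so a half turn about z gives the same grasp; the last joint's range is limited). The gripper opens to 93 mm and grips with 3 to 60 N. Pads are 15 mm wide; open, the fingers measure 128 mm over their backs; the gripper's body (75 mm by 188 mm) begins 65 mm behind the grasp point.
Start: joints at [1.018, 0.13, 1.488, -0, 1.523, -0.085], TCP at [0.271, 0.536, 0.219] pointing down, gripper open.
Joint ranges: [-2.96, 2.96], [-0.89, 2.26], [0.02, 2.5], [-1.34, 4.48], [0, 2.73], [-2.66, 2.66]. Speed limits (rad/s): [2.39, 2.39, 2.79, 3.14, 3.14, 3.14].

### API

Orientations are given as a 3x3 rotation matrix whose columns are the frame's x, y, z axes.
In Python, from cell import read_state, read_camera, sign_off, env gives the robot as it stands.
- The arm moves only by the shell command python3 -m jog 'ROWS'. ROWS is JSON, a list of rows, each a list of 3 entries, a list of its own where there are three numbers: the finger opening in mm, from 0 to 93, then the shift along the tool's x, y, z in units of 60 mm (1.0 is 60 mm), then the turn about the tool's z in units of 8 degrees (1.0 is 8 degrees). A call has 1 to 12 rows; each row shifts and turns the commanded pose from where the row before left it, along the tool's axes as they then stand; what a row does not reach is not made up. A row lasts 1/8 s, in which the tool goes at most 62.5 mm and 10.7 degrees, less where a joint would pass 70% of its speed; a pose out of reach is approached as far as the arm can. A call is refused whole if a number of a shift passes 1 or a number of a turn 1, either way. A call with a gripper value outside its range is refused whole. The fingers move at their own pace and stop on an object; the grip force is fixed at half the most. Time passes only in rows, so rows that do not move let the fingers close. It gives the time, the measured TCP pose, the force, the opening and the grip force at its end, in the units of the state.
- read_state(): the state, without advancing time (a new reading comes with each control period).
- read_camera(name): name is "scene" or "top" or "wrist"; returns a dict with "color" (480x640x3 uint8, red, green, blue), "intrinsics" (3x3 intrinsics, pixels), "rvec" (rotation vector, rad) and "tvec" (3), from world to camera coordinates, as OpenCV has them; the wrist camera has in their place "tool_from_camera" (4x4, takes a point from camera to tool coordinates, whose origin is the TCP and whose axes are the flange's). Camera axes: x right, y down, z forward; pixel columns grow to the right and rows downward; lengths in m; the calibration is good to about 2 mm. A picture is of the moment at which its call begins: read the wrist's pose just before it. There is no depth.
- sign_off(): hands the job in; it is judged then, once.
The state is a dict: "clock": time; "q": joint angles; "dq": joint speeds; "tau": joint torques, N m; "position": TCP position; "tool_rot": TCP orientation; "force": force on the tool from outside, world axes, zero at the start; "moment": the same for the moment, N m; "finger_gap": finger opening in m; "gripper_force": force on a finger pad.
Only numpy, scipy, OpenCV 4.12 (cv2) and the standard library are available. Lean on these libraries where they do the work, as an engineer would, in place of code of your own. Each camera call takes 0.05 s, during which the arm holds its last target. There are 200 camera calls.

### The job

Press the freshly glued panel: push the red hinged flap of the gluing press over until it lies fully shut on the panel, then tip the white marble block, which stands on the green ledge beside it, over so that it falls on its broad face and lies flat on top of the shut flap as a weight. Only push with the fingers: nothing is to be lifted or carried, and everything else on the bench stays where it is.

Things in the scene. Friction and masses are not known exactly. Their poses are not given: they have to be found in the camera images.
- press: gluing press fixed to the bench: dark wooden bed (own x -150 to 90 mm, y -105 to 120 mm, 22 mm high), a pale glued panel on it, and on its x-minus side a green ledge (x -147 to -77 mm, y -100 to 100 mm, top at z 48 mm). Origin on the bench top under the panel's centre; z up, x points from ledge to panel and flap, y towards the flap's hinge. Turned up to 0.4 rad either way from the world axes
- flap (a joint): angle of the red flap in rad: 0 shut (level, flat on the panel), 1.57 upright, at most 1.95 (leaning back outwards); starts standing open between 1.25 and 1.9. The hinge is stiff: the flap stays at any angle where it is left and does not fall by itself; up to 5 N at its outer half moves it
- flap_hinge (a point): middle of the flap's hinge axis, which runs along the press's x, at press (0, 95, 42) mm. This entry's axes are the press's
- flap_top (a point): centre of the outer (back) face of the flap, a red board 140 mm wide along the hinge, 16 mm thick, reaching 15 to 185 mm from the hinge axis along its own -y, cork-faced below; this point is 100 mm from the axis. Own z: normal of the outer face, which lies 8 mm off the axis. Shut, the flap covers press x -70 to 70, y -90 to 80 mm, its top 50 mm above the bench, axes as the press's
- flap_edge (a point): middle of the flap's free edge on the outer face, 185 mm from the hinge axis
- block: white marble block standing on end on the green ledge, loose, about 0.7 kg: 40 mm (own x) by 60 (y) by 110 tall (z). Origin: centre of its underside. Its x points to the flap, within 0.15 rad of the press's x; its front is 8 to 16 mm from the shut flap's edge. Pushed near its top towards own +x (1 to 3 N) it tips, not slides, over its lower front edge onto its 60 x 110 mm face on the shut flap
- block_mid (a point): centre of the marble block, 55 mm above its underside
- spool_black: bystander: black thread spool standing on end, diameter 42 mm, 88 mm tall, origin at the centre of its underside; beside the press at its y-minus side
- spool_orange: bystander: orange thread spool standing on end, diameter 42 mm, 88 mm tall, origin at the centre of its underside
- glue: bystander: white glue bottle with green cap, diameter 54 mm, 140 mm tall, origin at the centre of its underside; beyond the press at its x-plus side
- mallet: bystander: hammer lying on the bench, 260 mm long along its x, head to +x, 26 mm high; origin under the middle
- awl: bystander: black-handled awl lying on the bench, 200 mm long along its x, point to +x; origin under the middle
- tin: bystander: clear open fittings tray, 100 x 140 x 35 mm, origin at the centre of its underside
Mind the look-alikes: they are no part of the job. What is shaped like the block but blue or yellow is not meant.

How it is judged:
On the way, in this order (a step that is already met when the one before it is completed fails the run):
1. the flap is fully shut (value of joint flap below 0.04 rad and angle between block's own z axis and vertical below 0.2 rad), for 0.2 s.
2. the block lies flat on the shut flap on its broad face (angle between block's own x axis and vertical above 2.97 rad and contact force between block and press above 3 N and y of block_mid in the frame of press between -0.085 and 0.075 m and x of block_mid in the frame of press between -0.065 and 0.065 m and value of joint flap below 0.04 rad), for 0.2 s.
At the end, for the whole second after the job is handed in: the flap is shut (angle under 0.04 rad), the marble block lies at rest on it on its broad face (own x pointing down within 10 degrees), its centre over the flap and its weight carried by the press (more than 3 N), having been tipped only after the flap was shut (all of step 2 and linear speed of block below 0.02 m/s); the robot touches nothing.
It fails at once if the block is lifted (its underside's centre more than 100 mm above the bench; tipping brings it to about 70 mm) (height (world z) of block above 0.1 m).
It fails at once if a bystander (spool, glue bottle, hammer, awl or tray) is disturbed: moved more than 20 mm (distance of any of spool_black, spool_orange, glue, mallet, awl, tin from where it was at the start of the episode above 0.02 m).
It also fails if it takes over 51 s, if anything falls off the work surface, if the arm or the gripper's body presses on something with over 40 N, if the wrist force passes 120 N, or if a joint passes its speed limit or range.

## Working session

There is one attempt and no reset: what is moved stays moved. The work goes in short steps, Python scripts to look and compute and a shell command to move; the robot and the scene stay as the last step left them, time stands still between calls to the robot, and variables do not carry over. Pictures are saved under pics/ and viewed, at most 10 in all, crops included, and the job is handed in when it is done.

```bash
mkdir -p pics; ls; python3 - <<'E'
from cell import *
import cv2
for n in("scene","top"):
    c=read_camera(n); cv2.imwrite(f"pics/{n}0.png",c["color"][:,:,::-1])
    print(n,c["intrinsics"],c["rvec"],c["tvec"])
s=read_state(); print(s["clock"],s["position"],s["tool_rot"],s["force"])
E
```

```text
pics
scene [[548.67671606   0.         322.00789125]
 [  0.         548.67671606 246.81152639]
 [  0.           0.           1.        ]] [ 1.17366635  2.3348421  -0.96253368] [ 0.28933753 -0.21384914  1.82786887]
top [[503.03113703   0.         323.44580721]
 [  0.         503.03113703 255.69182412]
 [  0.           0.           1.        ]] [ 2.13562461 -2.11683961  0.17067326] [0.01220527 0.53666671 1.39917524]
0.1 [0.27025402 0.53511815 0.21767546] [[-8.92585157e-01  4.50877966e-01 -8.92662252e-04]
 [ 4.50878823e-01  8.92584030e-01 -1.42708536e-03]
 [ 1.53334724e-04 -1.67627772e-03 -9.99998583e-01]] [-0.21541471  0.24561341  0.41900665]
```

View pics/scene0.png

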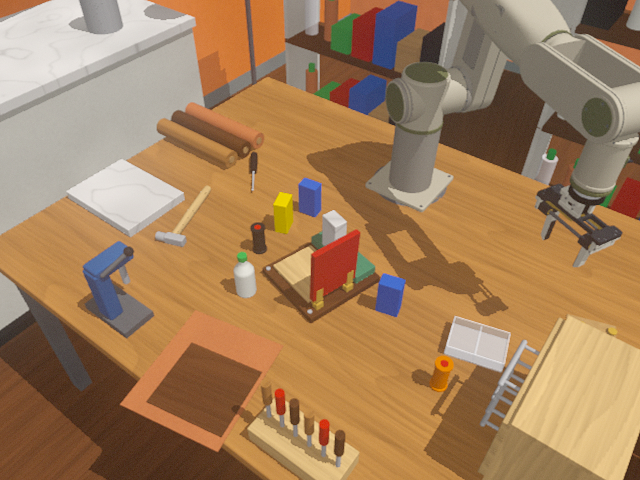

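View pics/top0.png

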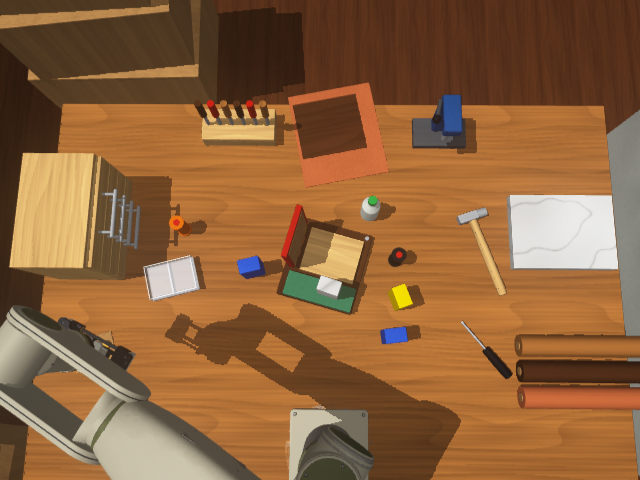

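The scene view shows the red flap standing at about (335,265) and the marble block behind it at (333,228). In the top view the flap is at (293,235), the green ledge spans about (278,293) to (352,313), and the block is at (328,287). Next I'll measure them with masks.

```bash
cat > h.py <<'E'
from cell import *
import cv2, numpy as np
def cam(n):
    c=read_camera(n); R=cv2.Rodrigues(np.array(c["rvec"]))[0]; t=np.array(c["tvec"]).ravel(); K=np.array(c["intrinsics"])
    return dict(im=c["color"],R=R,t=t,K=K,P=K@np.c_[R,t],o=-R.T@t)
def ray(c,p):
    d=c["R"].T@np.linalg.solve(c["K"],[p[0],p[1],1.]); return d/np.linalg.norm(d)
def onz(c,p,z):
    d=ray(c,p); return c["o"]+d*(z-c["o"][2])/d[2]
def tri(a,p,b,q):
    X=cv2.triangulatePoints(a["P"],b["P"],np.float64(p).reshape(2,1),np.float64(q).reshape(2,1)).ravel(); return X[:3]/X[3]
def blob(m,near=None):
    m=cv2.morphologyEx(m,cv2.MORPH_OPEN,np.ones((2,2),np.uint8))
    cs=cv2.findContours(m,cv2.RETR_EXTERNAL,cv2.CHAIN_APPROX_NONE)[0]
    cs=[k for k in cs if cv2.contourArea(k)>40]
    if near: return max(cs,key=lambda k:cv2.pointPolygonTest(k,near,True))
    return max(cs,key=cv2.contourArea)
def poly(k,n):
    for e in np.arange(.5,25,.25):
        a=cv2.approxPolyDP(k,e,True)
        if len(a)<=n: return a[:,0]
def masks(c):
    h=cv2.cvtColor(c["im"],cv2.COLOR_RGB2HSV)
    return dict(green=cv2.inRange(h,(45,70,25),(90,255,255)),
      red=cv2.inRange(h,(0,190,60),(6,255,255))|cv2.inRange(h,(174,190,60),(180,255,255)),
      white=cv2.inRange(h,(0,0,120),(180,45,255)))
E
python3 - <<'E'
from h import *
np.set_printoptions(precision=4,suppress=True)
T=cam("top");S=cam("scene")
for n,c,pts in(("top",T,dict(green=(310.,290.),red=(293.,235.),white=(329.,287.))),("scene",S,dict(green=(362.,265.),red=(335.,265.),white=(333.,228.)))):
    M=masks(c)
    for k in M:
        b=blob(M[k],pts[k]); a=poly(b,6 if k=="white" else 4); print(n,k,cv2.contourArea(b),a.tolist())
a=T["im"][180:330,220:420];b=S["im"][180:330,240:440]
cv2.imwrite("pics/crop.png",np.hstack([cv2.resize(x,(400*1,300),interpolation=cv2.INTER_CUBIC) if 0 else cv2.resize(x[:,30:160],(390,450),interpolation=cv2.INTER_CUBIC) for x in(a,b)])[:,:,::-1])
E
```

```text
top green 1272.0 [[290, 271], [284, 294], [350, 313], [356, 290]]
top red 331.5 [[301, 206], [282, 254], [290, 267], [288, 253]]
top white 371.0 [[321, 277], [318, 286], [318, 293], [337, 299], [342, 283], [325, 277]]
scene green 217.5 [[362, 256], [359, 257], [357, 278], [375, 268]]
scene red 1795.0 [[358, 231], [313, 255], [314, 301], [355, 270]]
scene white 584.0 [[335, 211], [324, 215], [324, 246], [346, 235], [347, 222]]
```

View pics/crop.png

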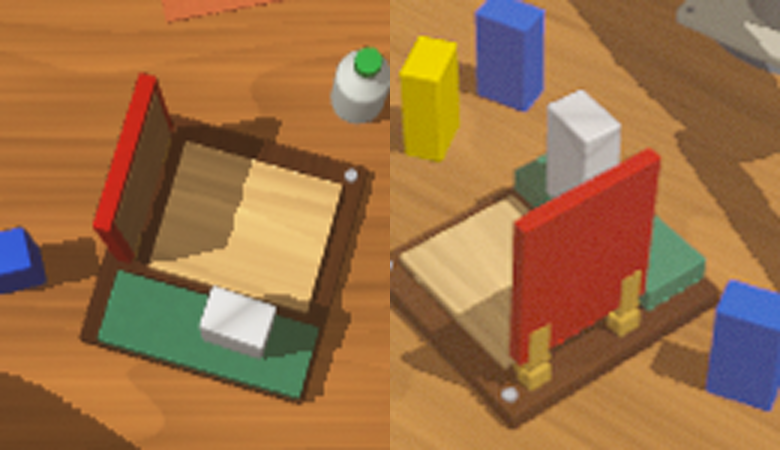

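The crop (3x) shows the flap's outer corners in the top view at about (282,254) and (296,205), and in the scene view at about (360,233) and (312,258). The bed corners sit at about (277,293), (351,314) and (374,237) in the top view. The block's white top is at about (329,287), standing on the green ledge.

```bash
python3 - <<'E'
from h import *
np.set_printoptions(precision=4,suppress=True)
T=cam("top");S=cam("scene")
M=masks(T)
L=np.array([onz(T,p,.048)[:2] for p in blob(M["green"],(310.,290.))[:,0]],np.float32)
r=cv2.minAreaRect(L); bx=cv2.boxPoints(r); print("ledge",r); 
# long axis = press y, toward +y world
e=max((bx[1]-bx[0],bx[2]-bx[1]),key=np.linalg.norm); ey=e/np.linalg.norm(e); ey*=np.sign(ey[1]); ex=np.array([ey[1],-ey[0]])
print("yaw",np.arctan2(ex[1],ex[0]))
O=np.array(r[0])+.112*ex; print("origin from ledge",O)
loc=lambda X:np.r_[(np.asarray(X)[:2]-O)@ex,(np.asarray(X)[:2]-O)@ey,np.asarray(X)[2:]]
for nm,p,z in(("bed--+",(277.3,293.3),.022),("bed- -",(351,314),.022),("bed+ -",(374,237.3),.022)): print(nm,loc(onz(T,p,z)))
for nm,p,q in(("flap x-",(281.7,254),(359.7,232.7)),("flap x+",(296,205),(311.7,258))): 
    X=tri(T,p,S,q); print(nm,X,loc(X))
# block top corners: top-view px & scene px
C=lambda u,v,ox:(ox+u/3,180+v/3)
for nm,p,q in (("blk far-left",C(214,287,250),C(580-390,92,270)),("blk",C(276,306,250),C(550-390,105,270)),("blk",C(262,357,250),C(580-390,92,270)),("ff",C(276,306,250),C(585-390,138,270)),("fl",C(214,287,250),C(619-390,124,270))):
    X=tri(T,p,S,q); print(nm,X,loc(X))
for p in((214,287),(276,306),(262,357) ,(201,330)): 
    print("top z.158",loc(onz(T,C(*p,250),.158)),"z.048",loc(onz(T,C(*p,250),.048)))
g=cv2.inRange(cv2.cvtColor(T["im"],cv2.COLOR_RGB2HSV),(50,120,60),(70,255,255)); k=blob(g,(372.,201.)).mean((0,1)); print("glue",loc(onz(T,k,.14)))
print("spool",loc(onz(T,(398,255),.088)),"yellow",loc(onz(T,(402,294),.1)),"blue",loc(onz(T,(250,265),.1)))
s=read_state(); print("tcp",loc(s["position"]),"toolx in press",s["tool_rot"][:2,0]@np.c_[ex,ey] if 0 else [np.array(s["tool_rot"])[:2,i]@np.c_[ex,ey] for i in(0,1)])
np.savez("press.npz",O=O,ex=ex,ey=ey)
E
```

```text
ledge ((0.4319041967391968, 0.026304520666599274), (0.19896945357322693, 0.07038943469524384), 74.41069030761719)
yaw -0.27208486
origin from ledge [ 0.5398 -0.0038]
bed--+ [-0.1474  0.118   0.022 ]
bed- - [-0.1457 -0.1024  0.022 ]
bed+ - [ 0.089 -0.107  0.022]
flap x- [0.5079 0.1222 0.224 ] [-0.0646  0.1128  0.224 ]
flap x+ [0.64   0.0834 0.2203] [0.0731 0.1109 0.2203]
blk far-left [0.4596 0.0166 0.2046] [-0.0827 -0.0019  0.2046]
blk [ 0.4462 -0.0314  0.1555] [-0.0827 -0.0517  0.1555]
blk [ 0.4046 -0.0233  0.1457] [-0.125  -0.0551  0.1457]
ff [ 0.4408 -0.0154  0.1236] [-0.0922 -0.0377  0.1236]
fl [0.4535 0.0343 0.1757] [-0.0933  0.0135  0.1757]
top z.158 [-0.0797  0.003   0.158 ] z.048 [-0.0662  0.0087  0.048 ]
top z.158 [-0.0808 -0.0537  0.158 ] z.048 [-0.0673 -0.0528  0.048 ]
top z.158 [-0.1271 -0.0542  0.158 ] z.048 [-0.1175 -0.0533  0.048 ]
top z.158 [-0.1192  0.0034  0.158 ] z.048 [-0.1089  0.0091  0.048 ]
glue [ 0.1588 -0.0752  0.14  ]
spool [ 0.0437 -0.1824  0.088 ] yellow [-0.0601 -0.2192  0.1   ] blue [-0.0986  0.2036  0.1   ]
tcp [-0.4043  0.447   0.2183] toolx in press [array([-0.9809,  0.1945]), array([0.1945, 0.9809])]
```

Everything agrees with the stated sizes:

| Item | Measured |
|---|---|
| Ledge | 199 x 70 mm |
| Bed corners | within 4 mm |
| Flap edge | y 112, z 222 mm, so the angle is about 1.62 |
| Block front | x -80 mm, top about 156 mm high |

Next: turn, close the fingers and move to the hinge side of the flap.

```bash
python3 -m jog '[[0,[0,0,0],-0.7],[0,[0,0,0],-0.7],[0,[-0.85,-0.55,0.05],0],[0,[-0.85,-0.55,0.05],0],[0,[-0.85,-0.55,0.05],0],[0,[-0.85,-0.55,0.05],0],[0,[-0.85,-0.55,0.05],0],[0,[-0.85,-0.55,0.05],0],[0,[-0.85,-0.55,0.05],0],[0,[-0.85,-0.55,0.05],0],[0,[0,0,0],0]]'
cat > st.py <<'E'
from h import *
np.set_printoptions(precision=4,suppress=True)
p=np.load("press.npz");s=read_state();x=np.array(s["position"]);B=np.c_[p["ex"],p["ey"]];R=np.array(s["tool_rot"])
print("t",s["clock"],"press",(x[:2]-p["O"])@B,x[2],"tx",R[:2,0]@B,"ty",R[:2,1]@B,"tz",R[:,2],"F",np.r_[np.array(s["force"])[:2]@B,s["force"][2]],"gap",s["finger_gap"])
E
python3 st.py
```

```text
clock: 1.68
position: [0.5945, 0.1675, 0.1938]
tool_rot: [[-0.962, 0.274, -0.0], [0.274, 0.962, -0.001], [0.0, -0.001, -1.0]]
force: [-0.3, 0.2, 0.8]
finger_gap: 0.0005
gripper_force: 0.0
t 1.675 press [0.0066 0.1797] 0.19383619433981114 tx [-1.      0.0054] ty [0.0054 1.    ] tz [-0.0004 -0.0011 -1.    ] F [-0.3423  0.161   0.7787] gap 0.0004852453620213657
```

```bash
python3 -m jog '[[0,[0,-0.5,0],0],[0,[0,-0.5,0.03],0],[0,[0,-0.45,0.05],0],[0,[0,-0.45,0.08],0],[0,[0,-0.34,0.15],0],[0,[0,-0.33,0.19],0],[0,[0,-0.28,0.24],0],[0,[0,-0.26,0.28],0],[0,[0,-0.2,0.31],0],[0,[0,-0.16,0.34],0],[0,[0,0,0],0]]'; python3 st.py
python3 - <<'E'
from h import *
T=cam("top");S=cam("scene")
cv2.imwrite("pics/p2.png",np.hstack([cv2.resize(T["im"][180:330,250:380],(390,450)),cv2.resize(S["im"][160:310,270:400],(390,450))])[:,:,::-1])
E
```

```text
clock: 3.05
position: [0.5341, -0.0294, 0.0914]
tool_rot: [[-0.963, 0.27, -0.005], [0.27, 0.963, 0.001], [0.005, -0.001, -1.0]]
force: [-1.4, -0.3, 0.2]
finger_gap: 0.0006
gripper_force: 0.0
t 3.05 press [ 0.0014 -0.0262] 0.09136516660765295 tx [-1.      0.0013] ty [0.0013 1.    ] tz [-0.0052  0.0007 -1.    ] F [-1.2441 -0.6408  0.1668] gap 0.0005907142636508338
```

View pics/p2.png

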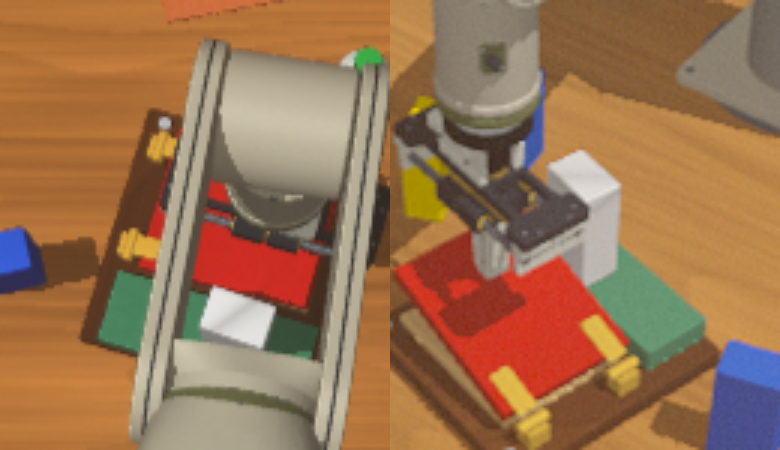

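The top view (left) and scene view (right) show the flap nearly shut, at about 0.3 rad. The closed fingers are on it, and the gripper is clear of the standing block at (240,315) in the crop. Now press it shut.

```bash
python3 -m jog '[[0,[0,-0.06,0.2],0],[0,[0,-0.06,0.2],0],[0,[0,-0.04,0.2],0],[0,[0,0,0.1],0],[0,[0,0,0.05],0],[0,[0,0,0],0]]'; python3 st.py
```

```text
clock: 3.9
position: [0.5332, -0.0383, 0.0502]
tool_rot: [[-0.963, 0.269, -0.002], [0.269, 0.963, -0.0], [0.002, -0.001, -1.0]]
force: [-8.8, -0.1, 12.5]
finger_gap: 0.0002
gripper_force: 6.3
t 3.9 press [ 0.0029 -0.0351] 0.05017082177306313 tx [-1.      0.0001] ty [0.0001 1.    ] tz [-0.0021 -0.0002 -1.    ] F [-8.4805 -2.5024 12.5458] gap 0.00020904612402611382
```

The fingers stop at z 50 mm with 12 N against them, so the flap is shut. Now hold briefly, lift and go behind the block.

```bash
python3 -m jog '[[0,[0,0,0],0],[0,[0,0,0],0],[0,[0,0,-0.7],0],[0,[0,0,-0.9],0],[0,[0,0,-0.9],0],[0,[0,0,-0.9],0],[0,[0.7,0,0],0],[0,[0.7,0,0],0],[0,[0.7,0,0],0],[0,[0.6,0.1,0],0],[0,[0,0,0],0]]'; python3 st.py
python3 - <<'E'
from h import *
T=cam("top");S=cam("scene")
cv2.imwrite("pics/p3.png",np.hstack([cv2.resize(T["im"][180:330,250:380],(390,450)),cv2.resize(S["im"][160:310,270:400],(390,450))])[:,:,::-1])
E
```

```text
clock: 5.28
position: [0.3785, 0.0118, 0.2537]
tool_rot: [[-0.963, 0.268, 0.001], [0.268, 0.963, -0.0], [-0.001, 0.0, -1.0]]
force: [-0.2, -0.5, -0.2]
finger_gap: 0.0004
gripper_force: 0.0
t 5.275 press [-0.1596 -0.0283] 0.2537180749657496 tx [-1.     -0.0009] ty [-0.0009  1.    ] tz [ 0.0014 -0.     -1.    ] F [-0.0649 -0.5518 -0.1583] gap 0.0004151513410713783
```

View pics/p3.png

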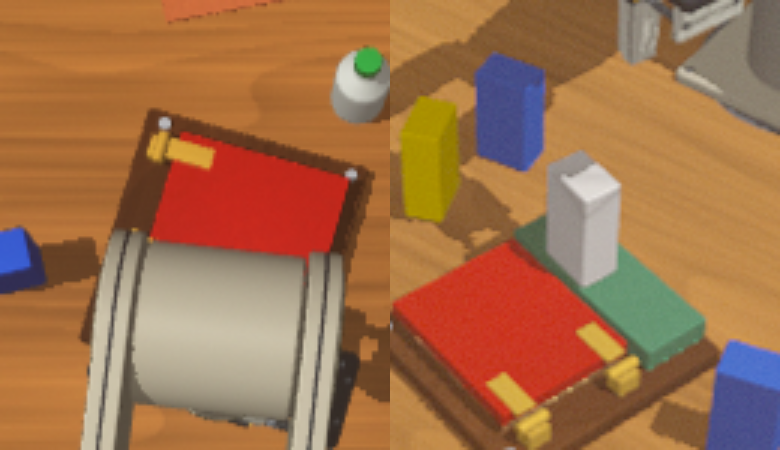

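The flap lies flat, with the block standing at (580,215) in the right half of the picture and the gripper behind it. Now descend and approach the block's back.

```bash
python3 -m jog '[[0,[0,0,0.65],0],[0,[0,0.05,0.65],0],[0,[0,0,0.6],0],[0,[-0.15,0,0],0],[0,[-0.15,0,0],0],[0,[0,0,0],0]]'; python3 st.py; python3 -m jog '[[0,[-0.12,0,0],0],[0,[-0.12,0,0],0],[0,[-0.12,0,0],0],[0,[-0.12,0,0],0]]'; python3 st.py
```

```text
clock: 6.12
position: [0.3997, 0.0087, 0.1414]
tool_rot: [[-0.963, 0.269, 0.003], [0.269, 0.963, -0.0], [-0.003, 0.0, -1.0]]
force: [0.3, 0.1, -0.2]
finger_gap: 0.0006
gripper_force: 0.0
t 6.125 press [-0.1383 -0.0256] 0.14140894098107146 tx [-1.      0.0007] ty [0.0007 1.    ] tz [ 0.0027 -0.0004 -1.    ] F [ 0.3003  0.2005 -0.1603] gap 0.0005970009538819878
clock: 6.62
position: [0.4259, 0.0013, 0.1395]
tool_rot: [[-0.963, 0.269, 0.0], [0.269, 0.963, 0.0], [-0.0, 0.0, -1.0]]
force: [-0.6, 0.6, 2.2]
finger_gap: 0.0003
gripper_force: 0.5
t 6.625 press [-0.1111 -0.0257] 0.13951217461247073 tx [-1.      0.0002] ty [0.0002 1.    ] tz [ 0.  0. -1.] F [-0.7318  0.4515  2.1666] gap 0.0003048772907819034
```

Contact is made and the block is tipping. Continue gently.

```bash
python3 -m jog '[[0,[-0.1,0,0],0],[0,[-0.1,0,0],0],[0,[-0.1,0,0],0],[0,[-0.1,0,0],0],[0,[-0.1,0,0],0],[0,[0,0,0],0],[0,[0,0,0],0]]'; python3 st.py
python3 - <<'E'
from h import *
T=cam("top");S=cam("scene")
cv2.imwrite("pics/p4.png",np.hstack([cv2.resize(T["im"][180:330,250:380],(390,450)),cv2.resize(S["im"][160:310,270:400],(390,450))])[:,:,::-1])
E
```

```text
clock: 7.5
position: [0.4542, -0.0066, 0.1394]
tool_rot: [[-0.963, 0.269, -0.0], [0.269, 0.963, 0.0], [0.0, -0.0, -1.0]]
force: [-0.6, 0.2, -0.1]
finger_gap: 0.0004
gripper_force: 0.0
t 7.5 press [-0.0817 -0.0257] 0.13935757417096212 tx [-1.      0.0003] ty [0.0003 1.    ] tz [-0.0003  0.     -1.    ] F [-0.664  -0.0049 -0.1491] gap 0.00041503557448628397
```

View pics/p4.png

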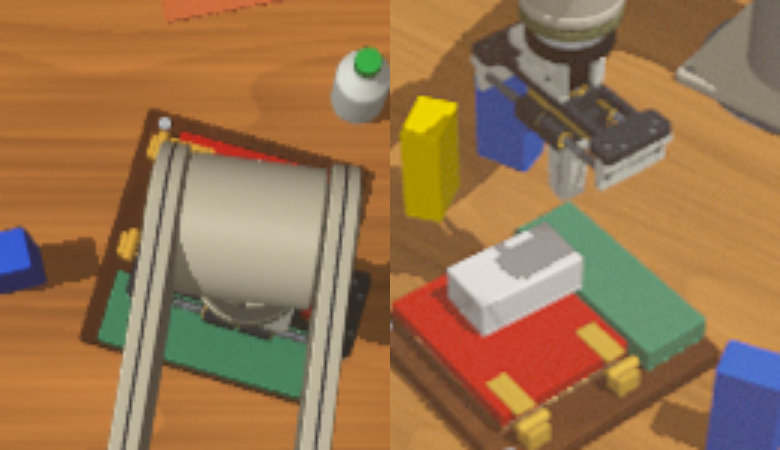

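The block lies flat on the shut flap, seen at (515,275) in the right half of the picture, and the fingers are clear above it. Now retreat and check where its centre lies.

```bash
python3 -m jog '[[0,[0,0,-0.8],0],[0,[0,0,-0.8],0],[0,[0,0.9,0],0],[0,[0,0.9,0],0],[0,[0,0.9,0],0],[0,[0,0.9,0],0],[0,[0,0.9,0],0],[0,[0,0,0],0],[0,[0,0,0],0]]'; python3 st.py
python3 - <<'E'
from h import *
np.set_printoptions(precision=4,suppress=True)
T=cam("top");S=cam("scene");p=np.load("press.npz");B=np.c_[p["ex"],p["ey"]]
m=masks(T)["white"]; m[:, :290]=0;m[:,372:]=0; m[:240]=0; m[300:]=0
k=blob(m); q=np.array([(onz(T,u,.09)[:2]-p["O"])@B for u in k[:,0]],np.float32); print(cv2.minAreaRect(q))
cv2.imwrite("pics/p5.png",np.hstack([cv2.resize(T["im"][180:330,250:380],(390,450)),cv2.resize(S["im"][160:310,270:400],(390,450))])[:,:,::-1])
E
```

```text
clock: 8.72
position: [0.5266, 0.2532, 0.2351]
tool_rot: [[-0.963, 0.268, -0.001], [0.268, 0.963, -0.001], [0.0, -0.001, -1.0]]
force: [-0.2, -0.5, -0.1]
finger_gap: 0.0005
gripper_force: 0.0
t 8.725 press [-0.0818  0.244 ] 0.23511972475694215 tx [-1.     -0.0005] ty [-0.0005  1.    ] tz [-0.0007 -0.0007 -1.    ] F [-0.0621 -0.5862 -0.0918] gap 0.0005388327602851395
((-0.02600451000034809, -0.02971893548965454), (0.0579216368496418, 0.10668215900659561), 87.46453094482422)
```

View pics/p5.png

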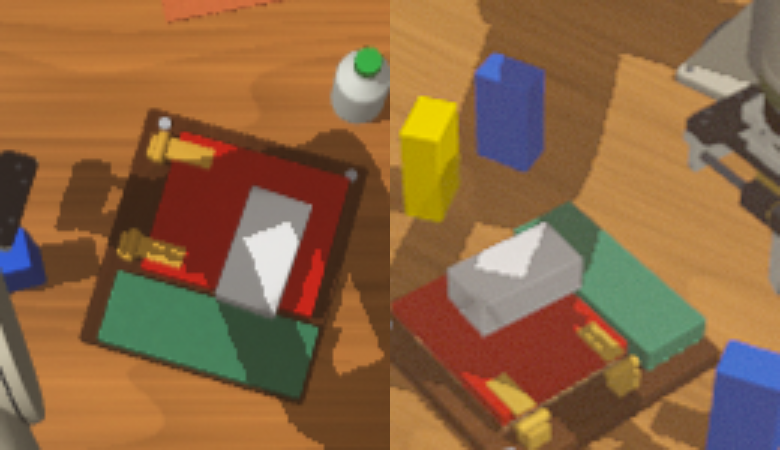

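The block lies flat in the top view at about (265,250) of the crop. Its centre is at press (-26, -30) mm, its outline measures 107 x 58 mm, and the robot is clear. Handing in.

```bash
python3 -c "from cell import sign_off; print(sign_off())"
```

```text
the job is handed in; nothing more can be done
None
```

The job is handed in: the flap is shut, the marble block lies flat on it with its centre at press (-26, -30) mm, the robot is clear of everything, and the clock stood at about 9 s (no verdict was returned).

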